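# Lay out pottery sherds by size on the photo board

## Robot

A 6-joint arm with a two-finger parallel gripper is mounted at the origin on the work surface; the furniture and walls round the work are solid. World frame = base frame: x ahead of the robot, y to its left, z up, the work surface at z = 0. Lengths are in mm, angles in rad, forces in N, time in s.
With the tool pointing down it reaches from about 350 to 925 mm from the base axis. Payload 6.4 kg.
Tool frame: the origin (TCP) lies midway between the tips of the shut fingers; the grasp point (between the pads) lies 19 mm behind it; z points along the fingers, y is the line along which they close (so a half turn about z gives the same grasp; the last joint's range is limited). The gripper opens to 94 mm and grips with 3 to 60 N. Pads are 16 mm wide; open, the fingers measure 119 mm over their backs; the gripper's body (75 mm by 177 mm) begins 78 mm behind the grasp point.
Start: joints at [1.061, 0.245, 1.558, -0, 1.339, -0.174], TCP at [214.188, 613.707, 178.555] pointing down, gripper open.
Joint ranges: [-3.13, 3.13], [-1.02, 2.26], [0.13, 2.54], [-0.95, 4.09], [0.21, 2.88], [-2.74, 2.74]. Speed limits (rad/s): [2.57, 2.57, 3.14, 3.14, 3.14, 3.14].

## Interface

Orientations are given as a rotation vector (axis times angle).
In Python, from station import bot, vision, workorder gives the robot as it stands. The module is installed in compiled form; this text tells all that it offers. Calls block until the motion is done:
- bot.reach(position, orientation): joint-space move of the TCP to a pose.
- bot.move_linear(position, frame=None, speed=150): straight line of the TCP; frame=None keeps the orientation; speed is the mean speed in mm/s.
- bot.goto_joints(angles): joint-space move.
- bot.set_gripper(opening, strength=None): finger opening in mm; strength is the grip in N (None keeps the last); returns when the fingers have stopped.
- bot.pause(seconds).
- bot.inverse_kinematics(position, orientation): joint angles nearest the present ones, or None.
- bot.get_state(): the state.
- vision.snapshot(name): name is "side" or "top"; returns a dict with "pixels" (384x512x3 uint8, red, green, blue), "z_map" (384x512 float32, mm along the optical axis (not along the pixel's ray), 0 where there is no reading), "fx", "fy", "cx", "cy" (pixels), "xyz" and "rotation" of the camera in the world. Camera axes: x right, y down, z forward; pixel columns grow to the right and rows downward; lengths in mm; the calibration is good to about 2 mm. A picture is of the moment at which its call begins.
A pose or a line that the arm cannot do raises bot.PlanningError and nothing moves.
- workorder.close_job(): hands the job in; it is judged then, once.
The state is a dict: "t": time; "joints": joint angles; "qd": joint speeds; "joint_torque": joint torques, N m; "position": TCP position; "ee_rot": TCP orientation; "ft_force": force on the tool from outside, world axes, zero at the start; "wrist_torque": the same for the moment, N m; "opening": finger opening in mm; "finger_force": force on a finger pad.
Only numpy, scipy, OpenCV 4.12 (cv2) and the standard library are available. Lean on these libraries where they do the work, as an engineer would, in place of code of your own. Each camera call takes 0.05 s, during which the arm holds its last target. There are 200 camera calls.

## Task

Lay the four pottery sherds out for their photograph on the white layout board in order of size: each one lying flat and centred on a cross of its own, the largest on the cross next to the red magnet and then ever smaller along the row to the smallest at the far end. Leave the black loupe where it stands.

Things in the scene. Friction and masses are not known exactly. Their poses are not given: they have to be found in the camera images.
- sherd_1_centre (a point): pottery sherd, the largest of the four: flat irregular brown fragment, bounding size 57 (its x) x 87 (its y) x 12 (z, thickness) mm, lying flat and loose on the table; its outline is an uneven polygon. The point is the centre of its bounding box, half-way up; grasp it by the edges across its x
- sherd_2_centre (a point): pottery sherd, the second largest of the four: flat irregular brown fragment, bounding size 55 (its x) x 57 (its y) x 10 (z, thickness) mm, lying flat and loose on the table; its outline is an uneven polygon. The point is the centre of its bounding box, half-way up; grasp it by the edges across its x
- sherd_3_centre (a point): pottery sherd, the second smallest of the four: flat irregular brown fragment, bounding size 34 (its x) x 51 (its y) x 9 (z, thickness) mm, lying flat and loose on the table; its outline is an uneven polygon. The point is the centre of its bounding box, half-way up; grasp it by the edges across its x
- sherd_4_centre (a point): pottery sherd, the smallest of the four: flat irregular brown fragment, bounding size 27 (its x) x 32 (its y) x 7 (z, thickness) mm, lying flat and loose on the table; its outline is an uneven polygon. The point is the centre of its bounding box, half-way up; grasp it by the edges across its x
- cross_1: black cross, arms 56 mm long and 3 mm wide, printed on the fixed white layout board (440 x 110 x 6 mm, lying on the table; its top is 6 mm above the table). The origin is the middle of the cross, at board-top height; the cross's y axis runs along the row, z is up. The four crosses stand in one straight row in the order 1, 2, 3, 4, spaced 85 mm; cross_1 is an end one
- cross_2: black cross, arms 56 mm long and 3 mm wide, printed on the fixed white layout board (440 x 110 x 6 mm, lying on the table; its top is 6 mm above the table). The origin is the middle of the cross, at board-top height; the cross's y axis runs along the row, z is up. The four crosses stand in one straight row in the order 1, 2, 3, 4, spaced 85 mm; cross_2 is an inner one
- cross_3: black cross, arms 56 mm long and 3 mm wide, printed on the fixed white layout board (440 x 110 x 6 mm, lying on the table; its top is 6 mm above the table). The origin is the middle of the cross, at board-top height; the cross's y axis runs along the row, z is up. The four crosses stand in one straight row in the order 1, 2, 3, 4, spaced 85 mm; cross_3 is an inner one
- cross_4: black cross, arms 56 mm long and 3 mm wide, printed on the fixed white layout board (440 x 110 x 6 mm, lying on the table; its top is 6 mm above the table). The origin is the middle of the cross, at board-top height; the cross's y axis runs along the row, z is up. The four crosses stand in one straight row in the order 1, 2, 3, 4, spaced 85 mm; cross_4 is an end one
- red_magnet: red round button magnet, 18 mm diameter, 8 mm high, fixed on the board in line with the row, 75 mm beyond the middle of either cross_1 or cross_4 (it varies which); a grey one like it is at the other end of the row. The origin is the centre of its underside. It marks the end where the largest sherd goes
- loupe_centre (a point): bystander: black stand loupe, a round ring 38 mm in diameter and 20 mm high, standing loose on the table at the right of the sherds. The point is its centre, half-way up. It is to be left alone
There are look-alikes about, which are no part of the job. Leave any blue or yellow look-alike of the part that bears sherd_1_centre alone.

How it is judged:
By the outcome, as a careful person would: the job done as asked, in the order asked, and still so for the second after the job is handed in, with the robot touching nothing.
It also fails if it takes over 80 s, if anything falls off the work surface, if the arm or the gripper's body presses on something with over 40 N, if the wrist force passes 120 N, or if a joint passes its speed limit or range.

## Working session

There is one attempt and no reset: what is moved stays moved. The work goes in short steps, each a Python script; the robot and the scene stay as the last script left them, time stands still between calls to the robot, and variables do not carry over. Pictures are saved under pics/ and viewed, at most 14 in all, crops included, and the job is handed in when it is done.

```bash
mkdir -p pics
python3 - <<'E'
from station import bot,vision
import cv2,pickle
d={}
for n in("top","side"):
    s=vision.snapshot(n);d[n]=s;cv2.imwrite(f"pics/{n}0.png",s["pixels"][...,::-1]);print(n,s["xyz"],s["rotation"],s["fx"],s["cx"],s["cy"])
pickle.dump(d,open("s0.pkl","wb"));print(bot.get_state())
E
```

```text
top [ 388.91534779  -27.73620959 1169.30670961] [-2.12121485  2.11696797 -0.18670298] 473.6534735565568 253.44323467298986 203.50851038666877
side [  23.78595757 -816.75486672  747.82522719] [-2.11886615  0.65479881 -0.34353477] 421.86778144137315 258.08740084791015 191.85094921161004
{'t': 0.1, 'joints': array([ 1.06087421e+00,  2.45727108e-01,  1.55888547e+00, -1.61590986e-06,
        1.33868119e+00, -1.74072963e-01]), 'qd': array([-0.00045981, -0.00157375, -0.00315893,  0.00177489, -0.0012379 ,
        0.00177922]), 'joint_torque': array([-1.38982705e-03, -4.16913450e+01, -3.15525877e+01,  6.86251000e-02,
        3.09656002e-02, -6.60409046e-05]), 'position': array([213.91183185, 613.17832283, 177.57010993]), 'ee_rot': array([-5.24978891e-01, -3.09684037e+00,  2.51772604e-03]), 'ft_force': array([ 1.09438035, -0.13778394, -0.08239598]), 'wrist_torque': array([-0.00190668,  0.00491418,  0.03053499]), 'finger_force': 0.0, 'opening': 94.15470718184075}
```

View pics/top0.png

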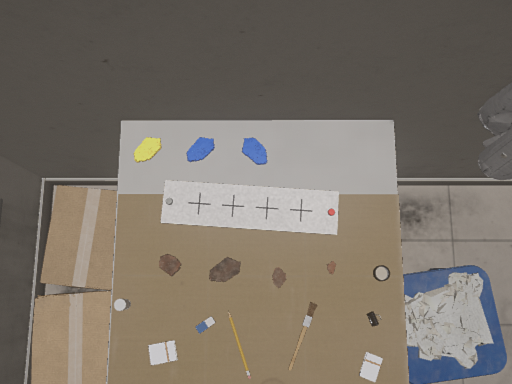

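View pics/side0.png

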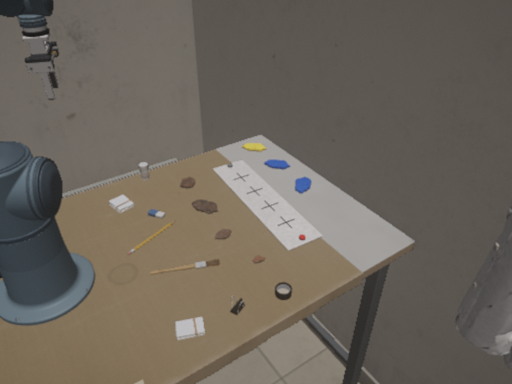

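The top picture shows the sherd candidates. Brown sherds are at (170,265), (225,270), (279,277) and (332,267). The yellow look-alike is at (148,149), and the blue ones are at (200,149) and (255,151). The red magnet is at (331,212), the grey one at (169,201), and the loupe at (381,273). I choose the four brown ones. (225,270) is the largest, then (170,265), (279,277) and (332,267). Cross 1 in the layout order is the one at (301,210), next to the red magnet.

```bash
cat > h.py <<'E'
import numpy as np,cv2
from scipy.spatial.transform import Rotation as R
SZ=[(57,87,12),(55,57,10),(34,51,9),(27,32,7)]
def world(s,uv,z):
    uv=np.atleast_2d(uv).astype(float)
    d=np.c_[(uv[:,0]-s["cx"])/s["fx"],(uv[:,1]-s["cy"])/s["fy"],np.ones(len(uv))]@R.from_rotvec(s["rotation"]).as_matrix().T
    o=np.array(s["xyz"]);return (o+d*((z-o[2])/d[:,2])[:,None])[:,:2]
def outline(s,c,r,z,thr=None):
    "subpixel contour (world) of the dark blob near pixel c"
    u,v=c;K=8;x0,y0=u-r,v-r
    p=s["pixels"][y0:v+r+1,x0:u+r+1].astype(np.float32).sum(2)
    ring=np.r_[p[0],p[-1],p[:,0],p[:,-1]];bg=np.median(ring)
    fg=np.percentile(p[r-2:r+3,r-2:r+3],50)
    n=p.shape[0]*K
    g=(np.mgrid[0:n,0:n]+.5)/K-.5
    q=cv2.remap(p,g[1].astype(np.float32),g[0].astype(np.float32),cv2.INTER_CUBIC)
    m=(q<(bg+fg)/2).astype(np.uint8)
    cs=max(cv2.findContours(m,cv2.RETR_EXTERNAL,cv2.CHAIN_APPROX_NONE)[0],key=cv2.contourArea)[:,0]
    return world(s,(cs+.5)/K-.5+[x0,y0],z),cv2.resize(np.ascontiguousarray(s["pixels"][y0:v+r+1,x0:u+r+1]),None,fx=K,fy=K,interpolation=cv2.INTER_CUBIC),cs
def fit(P,sx,sy):
    "angle a of sherd x axis, bbox centre, chord middle along x at the centre"
    best=[]
    for a in np.arange(0,np.pi,np.pi/180):
        M=np.array([[np.cos(a),-np.sin(a)],[np.sin(a),np.cos(a)]]);Q=P@M
        lo,hi=Q.min(0),Q.max(0);w=hi-lo
        best.append((np.hypot(w[0]-sx,w[1]-sy),a,w,M@((lo+hi)/2),M,Q,(lo+hi)/2))
    best.sort(key=lambda b:b[0]);return best
def chord(b):
    Q,c=b[5],b[6];k=Q[abs(Q[:,1]-c[1])<8,0]
    return k.min()-c[0],k.max()-c[0]
E
python3 - <<'E'
import pickle;from h import *
s=pickle.load(open("s0.pkl","rb"))["top"]
ims=[]
for c,r,z in zip([(225,270),(170,265),(279,277),(332,267)],[22,18,14,12],SZ):
    P,im,cs=outline(s,c,r,z[2]/2);cv2.drawContours(im,[cs[:,None]],-1,(255,255,0),1)
    ims.append(cv2.resize(im,(290,290)))
    B=fit(P,*z[:2]);print(z)
    for b in B[:8:2]:print(round(b[0],1),round(np.degrees(b[1])),b[2].round(1),b[3].round(1),np.round(chord(b),1))
p=s["pixels"].astype(np.float32)
hsv=cv2.cvtColor(s["pixels"],cv2.COLOR_RGB2HSV)
for n,c in dict(red=(331,212),grey=(169,201)).items():
    print(n,world(s,c,10))
cr=[]
for c in [(301,210),(267,208),(233,206),(199,203)]:
    u,v=c;w=p[v-14:v+15,u-14:u+15].sum(2);g=np.maximum(np.median(w)-w-90,0)
    yy,xx=np.mgrid[v-14:v+15,u-14:u+15];cc=((xx*g).sum()/g.sum(),(yy*g).sum()/g.sum());cr.append(world(s,cc,6)[0]);print(np.round(cc,2),cr[-1].round(1))
cr=np.array(cr);print(np.linalg.norm(np.diff(cr,axis=0),axis=1));np.save("cr.npy",cr)
ims.append(cv2.resize(s["pixels"][170:245,150:350],(580,218),interpolation=cv2.INTER_CUBIC))
cv2.imwrite("pics/c1.png",np.vstack([np.hstack(ims[:2]),np.hstack(ims[2:4])])[...,::-1])
E
```

```text
(57, 87, 12)
56.9 0 [108.7 110.9] [443.5  54.1] [-54.2  54.2]
58.1 91 [110.4 110. ] [443.6  53.5] [-54.6  54.9]
59.4 179 [110.5 112.8] [443.5  54.1] [-54.4  54.4]
60.2 2 [111.9 111.6] [443.6  53.2] [-54.5  54.4]
(55, 57, 10)
50.2 1 [91. 92.] [455.3 188.8] [-44.9  44.9]
50.5 0 [89.8 93.6] [455.2 188.8] [-44.8  44.8]
50.6 90 [93.6 89.8] [455.2 188.8] [-45.7  45.2]
52.3 93 [91.8 94.2] [455.3 188.2] [-45.1  45.6]
(34, 51, 9)
40.6 0 [69.6 70.6] [426.8 -78. ] [-34.7  34.7]
41.8 179 [70.8 70.8] [426.8 -77.6] [-34.9  34.9]
41.9 1 [70.4 71.8] [426.8 -78. ] [-34.8  34.8]
43.4 178 [72. 72.] [426.8 -77.6] [-35.  35.]
(27, 32, 7)
45.0 0 [60.4 62.2] [ 451.2 -207.4] [-30.1  30.1]
45.1 179 [61.4 61.2] [ 451.2 -207.4] [-30.3  30.3]
45.7 88 [61.  62.5] [ 451.2 -207.1] [-30.4  30.2]
46.3 1 [61.1 63.3] [ 451.3 -207.4] [-30.2  30.2]
red [[ 586.03371711 -207.52770329]]
grey [[613.40604747 195.70282748]]
[300.59 209.86] [ 592.  -132.7]
[266.41 207.72] [597.3 -47.6]
[232.51 205.33] [603.3  37.1]
[198.75 203.09] [608.9 121.7]
[85.2680312  84.86979196 84.79490357]
```

View pics/c1.png

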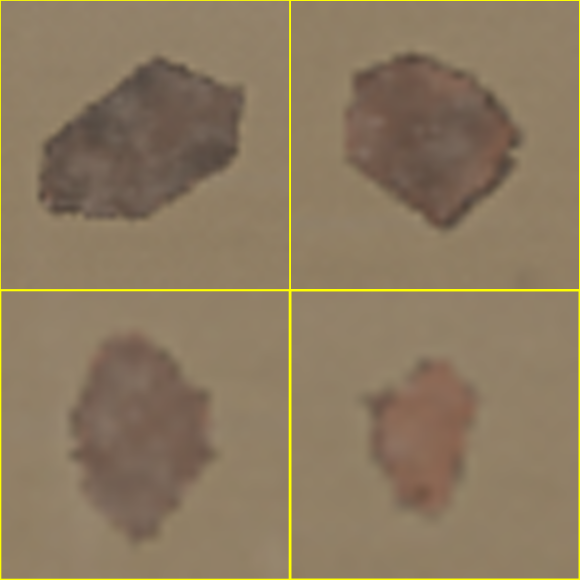

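The crop shows the four brown sherds clearly, in the size order I expected. The outlines failed because the border frame was picked up as the contour, so I'm fixing that.

```bash
sed -i 's/cv2.INTER_CUBIC)$/cv2.INTER_CUBIC,borderMode=cv2.BORDER_REPLICATE)/; s/astype(np.float32).sum(2)/astype(np.float32)[...,1:].sum(2)/' h.py
python3 - <<'E'
import pickle;from h import *
s=pickle.load(open("s0.pkl","rb"))["top"]
ims=[]
for c,r,z in zip([(225,270),(170,265),(279,277),(332,267)],[22,18,14,12],SZ):
    P,im,cs=outline(s,c,r,z[2]/2);cv2.drawContours(im,[cs[:,None]],-1,(255,255,0),1)
    ims.append(cv2.resize(im,(290,290)))
    B=fit(P,*z[:2]);print(z)
    for b in B[:16:3]:print(round(b[0],1),round(np.degrees(b[1])),b[2].round(1),b[3].round(1),np.round(chord(b),1))
cv2.imwrite("pics/c2.png",np.vstack([np.hstack(ims[:2]),np.hstack(ims[2:4])])[...,::-1])
E
```

```text
(57, 87, 12)
0.7 19 [56.8 86.4] [444.4  55.4] [-28.4  27. ]
1.0 21 [56.  86.8] [444.3  55.4] [-28.   26.7]
1.8 16 [57.9 85.5] [444.6  55.4] [-29.   27.5]
2.4 24 [54.6 87.3] [444.   55.3] [-27.1  25.5]
2.9 25 [54.1 87.4] [444.   55.3] [-26.6  25. ]
3.2 13 [58.8 84.4] [444.9  55.5] [-29.4  27.7]
(55, 57, 10)
0.1 104 [55.  57.1] [456.5 189.2] [-27.5  27.5]
0.2 102 [55.2 57. ] [456.4 189.1] [-27.6  27.6]
0.3 100 [55.3 56.9] [456.4 189. ] [-27.7  27.7]
0.5 98 [55.4 56.7] [456.3 188.9] [-27.7  27.7]
0.6 96 [55.3 56.5] [456.3 188.8] [-27.7  27.7]
0.9 110 [54.2 57.3] [456.7 189.6] [-27.1  27.1]
(34, 51, 9)
1.6 95 [35.4 50.3] [426.1 -77.1] [-17.7  17.7]
1.6 93 [35.5 50.4] [426.  -77.3] [-17.7  17.7]
1.6 91 [35.5 50.5] [426.  -77.4] [-17.8  17.8]
1.9 88 [35.8 50.5] [425.9 -77.5] [-17.9  17.9]
2.2 86 [36.1 50.4] [425.8 -77.5] [-18.  18.]
2.4 100 [36.1 49.8] [426.2 -77.3] [-18.  18.]
(27, 32, 7)
0.9 57 [26.6 31.2] [ 451.9 -203.8] [-12.8  13.3]
0.9 59 [26.2 31.5] [ 452.  -203.6] [-12.8  13.1]
1.2 54 [27.  30.8] [ 451.8 -204. ] [-13.2  13.5]
1.4 62 [25.7 31.7] [ 452.  -203.3] [-12.8  12.8]
1.5 109 [25.6 31.6] [ 450.5 -205.8] [-12.8  12.8]
1.5 64 [25.5 31.9] [ 452.  -203.2] [-12.7  12.7]
```

View pics/c2.png

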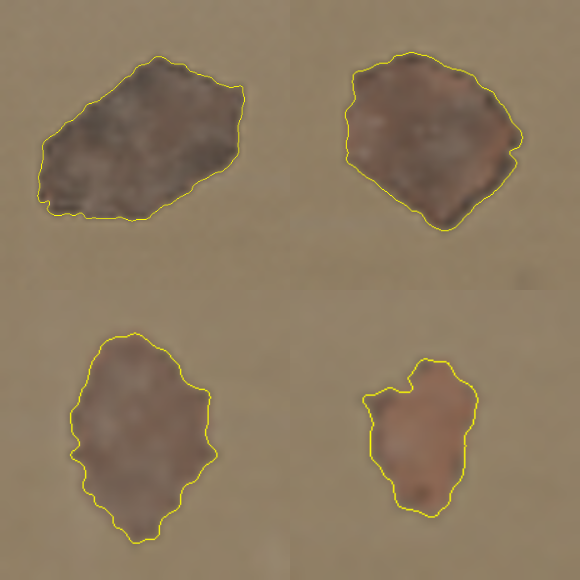

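The outlines match the given sizes. Placing the largest sherd first.

```bash
cat > p.py <<'E'
from h import *
from station import bot,vision
cr=np.load("cr.npy");ROW=np.arctan2(*(cr[3]-cr[0])[::-1])-np.pi/2
SH=[((225,270),22,19),((170,265),18,102),((279,277),14,93),((332,267),12,78)]
def rv(a):
    c,s=np.cos(a),np.sin(a);return R.from_matrix(np.array([[-s,c,0],[c,s,0],[0,0,-1]]).T).as_rotvec()
def rot(a): return np.array([np.cos(a),np.sin(a)])
def reach(xy,z,a):
    "hover; of the two half-turns take the one with the less wrist turn"
    q0=bot.get_state()["joints"];o=[]
    for k in(a,a+np.pi):
        q=bot.inverse_kinematics([*xy,z],rv(k))
        if q is not None:o.append((abs(np.array(q)-q0).max(),k))
    k=min(o)[1];bot.reach([*xy,z],rv(k));return k
def lin(xy,z,v): bot.move_linear([*xy,z],speed=v)
def log(m):
    s=bot.get_state();print(m,"t%.1f"%s["t"],s["position"].round(1),"F",s["ft_force"].round(1),"op %.1f ff %.1f"%(s["opening"],s["finger_force"]))
def pick_place(i,s,corr=(0,0),zg=3.5):
    c,r,deg=SH[i];sz=SZ[i];a=np.radians(deg)
    P=outline(s,c,r,sz[2]/2)[0];M=np.c_[rot(a),rot(a+np.pi/2)];Q=P@M
    mid=(Q.min(0)+Q.max(0))/2;k=Q[abs(Q[:,1]-mid[1])<8,0];off=(k.min()+k.max())/2-mid[0];w=np.ptp(Q,0)
    g=M@(mid+[off,0]);print(i+1,"w",w.round(1),"grasp",g.round(1),"off %.1f"%off)
    bot.set_gripper(min(94,w[0]+26));ka=reach(g,90,a);lin(g,zg,150);log("down")
    bot.set_gripper(max(w[0]-15,0),25);log("grip");lin(g,90,200);log("lift")
    # keep the fingers across the row
    kt=reach(cr[i]+corr,100,ROW)
    sgn=1 if np.cos(ka-a)>0 else -1; sgn*=1 if np.cos(kt-ROW)>0 else -1
    t=cr[i]+corr+sgn*off*rot(ROW)
    lin(t,zg+15,150);lin(t,zg+6.5,30);log("placed")
    bot.set_gripper(w[0]+14);lin(t,100,200);log("up")
E
python3 - <<'E'
from p import *;import pickle
pick_place(0,pickle.load(open("s0.pkl","rb"))["top"])
E
```

```text
1 w [56.8 86.4] grasp [443.7  55.2] off -0.7
down t3.4 [444.5  55.3   4.2] F [-0.2  0.4  0.6] op 82.4 ff 0.0
grip t4.2 [443.7  55.2   3.5] F [ 0.6 -0.2  1. ] op 42.1 ff 0.0
lift t4.8 [443.2  55.2  89.2] F [ 0.   0.2 -0.4] op 42.0 ff 0.0
placed t6.9 [ 591.3 -132.6   10. ] F [ 0.   0.2 -0.5] op 41.8 ff 0.0
up t8.1 [ 590.7 -132.4   99.2] F [-0.2  0.5 -0.7] op 71.0 ff 0.0
```

Run:
```python
from station import vision
import cv2,pickle,numpy as np
s=vision.snapshot("top");pickle.dump(s,open("s1.pkl","wb"));q=vision.snapshot("side")
a=cv2.resize(s["pixels"][140:300,150:390],(600,400));b=cv2.resize(q["pixels"][100:300,100:400],(600,400))
cv2.imwrite("pics/d1.png",a[...,::-1]);
Z=s["z_map"];import h
o=s["xyz"];Rm=h.R.from_rotvec(s["rotation"]).as_matrix()
for c in[(225,270),(225,240),(250,285),(170,265),(170,245),(267,208),(283,222)]:
    u,v=c;z=np.median(Z[v-2:v+3,u-2:u+3]);print(c,(o+Rm@np.array([(u-s["cx"])/s["fx"]*z,(v-s["cy"])/s["fy"]*z,z])).round(1))
```

```text
(225, 270) [442.9  53.3   9.8]
(225, 240) [517.1  55.1  -0.6]
(250, 285) [398.4 -17.2 563.9]
(170, 265) [454.8 187.9   7.9]
(170, 245) [5.044e+02 1.911e+02 2.000e-01]
(267, 208) [513.3 -40.5 472.7]
(283, 222) [487.5 -62.5 504.7]
```

View pics/d1.png

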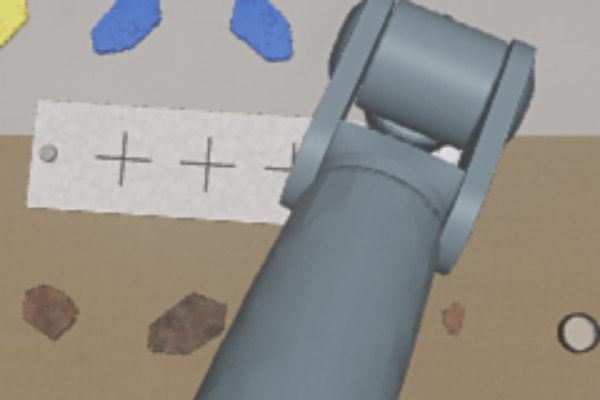

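The arm hides crosses 1 and 2, and sherd 1, at about (187,323) in the crop, hasn't moved. The fingers closed over it without touching, so the tips must rise as the gripper opens. I'll probe tip height against opening on bare table with guarded descents.

Run:
```python
from p import *
g=np.array([505,130]);bot.set_gripper(57)
reach(g,60,0);lin(g,8,150)
for op in(57,34,26):
    bot.set_gripper(op);bot.pause(.1)
    f0=bot.get_state()["ft_force"][2];z=8
    while z>-25:
        z-=1;lin(g,z,20)
        s=bot.get_state();f=s["ft_force"][2]-f0
        if f>4:break
    log(f"op{op} z{z} f{f:.1f}");lin(g,8,80)
```

```text
op57 z-25 f-0.7 t18.8 [504.9 130.  -25.1] F [-0.2 -0.2  0. ] op 57.0 ff 0.0
op34 z-25 f-1.1 t28.3 [504.9 130.  -25.1] F [-0.1  0.5 -0.3] op 34.1 ff 0.0
op26 z-25 f0.2 t37.6 [505.  130.  -25.1] F [0.7 0.9 0.2] op 26.0 ff 0.0
```

No contact even at TCP z = -25, so the fingertips are much higher than the TCP reading says. Checking in the side camera.

Run:
```python
from p import *;import pickle
log("now");s=vision.snapshot("side");pickle.dump(s,open("s2.pkl","wb"))
Rm=R.from_rotvec(s["rotation"]).as_matrix()
def pix(p):
    c=Rm.T@(np.array(p)-s["xyz"]);return np.array([s["cx"]+s["fx"]*c[0]/c[2],s["cy"]+s["fy"]*c[1]/c[2]])
p=bot.get_state()["position"];u,v=pix(p).astype(int);print("tcp px",u,v)
y0,x0=max(0,v-70),u-50;cv2.imwrite("pics/e1.png",cv2.resize(s["pixels"][y0:y0+100,x0:x0+130],None,fx=6,fy=6,interpolation=cv2.INTER_CUBIC)[...,::-1]);print(x0,y0)
vv,uu=np.mgrid[y0:y0+100,x0:x0+130];z=s["z_map"][y0:y0+100,x0:x0+130]
W=np.stack([(uu-s["cx"])/s["fx"]*z,(vv-s["cy"])/s["fy"]*z,z],-1)@Rm.T+s["xyz"]
W=W[(z>0)&(np.hypot(*(W[...,:2]-p[:2]).transpose(2,0,1))<50)]
h=np.histogram(W[:,2],bins=np.arange(-10,120,5));print(list(zip(h[1].astype(int),h[0])))
for z0 in range(10,80,5):
    q=W[abs(W[:,2]-z0)<2.5]
    if len(q):print(z0,len(q),q.min(0).round(),q.max(0).round())
```

```text
now t38.2 [505.3 130.    8.5] F [-0.3 -0.1 -0.1] op 26.2 ff 0.0
tcp px 210 186
160 116
[(np.int64(-10), np.int64(0)), (np.int64(-5), np.int64(28)), (np.int64(0), np.int64(432)), (np.int64(5), np.int64(19)), (np.int64(10), np.int64(0)), (np.int64(15), np.int64(0)), (np.int64(20), np.int64(0)), (np.int64(25), np.int64(0)), (np.int64(30), np.int64(0)), (np.int64(35), np.int64(4)), (np.int64(40), np.int64(9)), (np.int64(45), np.int64(17)), (np.int64(50), np.int64(15)), (np.int64(55), np.int64(18)), (np.int64(60), np.int64(17)), (np.int64(65), np.int64(16)), (np.int64(70), np.int64(21)), (np.int64(75), np.int64(18)), (np.int64(80), np.int64(20)), (np.int64(85), np.int64(16)), (np.int64(90), np.int64(23)), (np.int64(95), np.int64(16)), (np.int64(100), np.int64(18)), (np.int64(105), np.int64(21)), (np.int64(110), np.int64(16))]
40 8 [488. 119.  39.] [524. 134.  42.]
45 12 [482. 118.  43.] [524. 137.  47.]
50 17 [480. 117.  48.] [528. 137.  52.]
55 16 [481. 117.  53.] [530. 137.  57.]
60 18 [479. 118.  58.] [528. 141.  62.]
65 17 [480. 116.  63.] [530. 132.  67.]
70 18 [479. 116.  68.] [529. 137.  72.]
75 21 [480. 119.  73.] [530. 137.  77.]
```

View pics/e1.png

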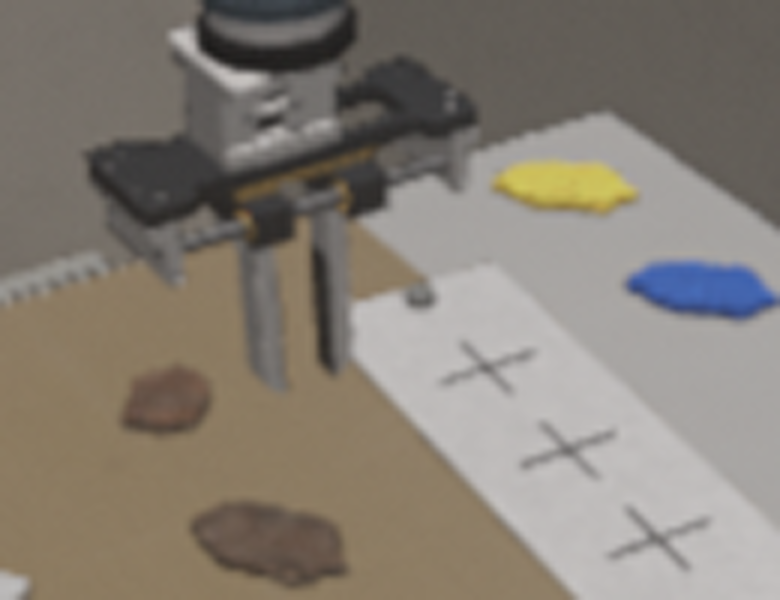

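The gripper hangs at crop (290,380), well above the table. By depth the real tips are about 29 mm above the reported TCP (tip z ≈ 37 when TCP z = 8.5). Sideways it is centred correctly. I'll straddle sherd 1, find the table with a guarded descent there, and grip.

```bash
python3 - <<'E'
t=open("p.py").read()
i=t.index("def pick_place")
t=t[:i]+'''def pick_place(i,s,D=None,corr=(0,0),tip=2.0):
    "D: true tip height minus reported TCP height; None: find it by touching the table"
    c,r,deg=SH[i];sz=SZ[i];a=np.radians(deg)
    P=outline(s,c,r,sz[2]/2)[0];M=np.c_[rot(a),rot(a+np.pi/2)];Q=P@M
    mid=(Q.min(0)+Q.max(0))/2;k=Q[abs(Q[:,1]-mid[1])<8,0];off=(k.min()+k.max())/2-mid[0];w=np.ptp(Q,0)
    g=M@(mid+[off,0]);H=25
    bot.set_gripper(w[0]+22,25);ka=reach(g,H,a)
    if D is None:
        z=-25.;lin(g,z,150);bot.pause(.1);f0=bot.get_state()["ft_force"][2]
        while z>-35:
            z-=.7;lin(g,z,30);f=bot.get_state()["ft_force"][2]-f0
            if f>4:break
        else: raise SystemExit("no table")
        D=-bot.get_state()["position"][2];log(f"table f{f:.1f} D{D:.1f}")
    zg=tip-D;lin(g,zg,200)
    bot.set_gripper(w[0]-10,25);log("grip")
    if bot.get_state()["finger_force"]<3: lin(g,H,200);raise SystemExit("missed")
    lin(g,H,250)
    kt=reach(cr[i]+corr,H,ROW)
    sgn=1 if np.cos(ka-a)>0 else -1; sgn*=1 if np.cos(kt-ROW)>0 else -1
    t=cr[i]+corr-sgn*0*rot(ROW)
    t=cr[i]+corr+sgn*off*rot(ROW)
    lin(t,zg+10,200);lin(t,zg+6.5,30);log("placed")
    bot.set_gripper(w[0]+12);lin(t,H,250);log("up");return D
'''
t=t.replace("    t=cr[i]+corr-sgn*0*rot(ROW)\n","")
open("p.py","w").write(t)
E
python3 - <<'E'
from p import *;import pickle
pick_place(0,pickle.load(open("s0.pkl","rb"))["top"])
E
```

```text
table f5.8 D26.7 t41.0 [443.9  55.1 -26.7] F [-1.8  0.   5.3] op 78.4 ff 2.6
grip t41.8 [443.7  55.2 -24.8] F [-0.   1.  -0.4] op 51.0 ff 23.2
placed t43.8 [ 591.8 -132.7  -17.3] F [ 0.9  0.6 -0.7] op 49.7 ff 23.6
up t44.6 [ 592.7 -133.2   26.7] F [-0.5 -0.4 -0.3] op 68.8 ff 0.0
```

Run:
```python
from p import *;import pickle
s=pickle.load(open("s0.pkl","rb"))["top"]
for i in(1,2,3): pick_place(i,s,26.7,tip=1.6)
g=[430,150];reach(g,60,ROW)
s=vision.snapshot("top");pickle.dump(s,open("s3.pkl","wb"));log("clear")
cv2.imwrite("pics/f1.png",cv2.resize(s["pixels"][170:290,150:400],(800,384),interpolation=cv2.INTER_CUBIC)[...,::-1])
```

```text
grip t47.2 [456.5 189.1 -25. ] F [-0.6  0.6  0.6] op 52.7 ff 25.0
placed t49.5 [597.9 -47.6 -17.7] F [ 0.2  0.3 -0.6] op 52.9 ff 25.0
up t50.2 [598.7 -48.   26.6] F [-0.2  0.6 -1. ] op 67.1 ff 0.0
grip t52.7 [426.1 -77.3 -24.9] F [0.5 0.1 1.8] op 32.3 ff 25.0
placed t54.8 [603.9  36.9 -17.7] F [ 0.5  0.5 -0.7] op 32.1 ff 25.0
up t55.5 [604.8  36.9  26.6] F [-0.6  0.5 -0.5] op 47.4 ff 0.0
grip t57.8 [ 451.3 -202.9  -25. ] F [0.  0.2 1.1] op 19.8 ff 25.0
placed t60.1 [609.6 121.6 -17.7] F [ 0.   0.9 -0.5] op 20.4 ff 25.0
up t60.9 [610.4 121.7  26.7] F [-1.  -0.8 -0.3] op 35.7 ff 0.0
clear t61.8 [431.2 149.8  60. ] F [ 0.2 -0.4 -0.1] op 35.7 ff 0.0
```

View pics/f1.png

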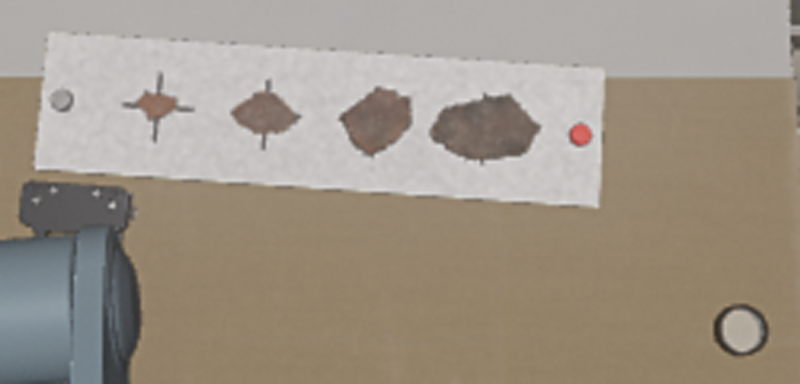

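All four sherds lie on their crosses in order, largest by the red magnet at (580,134). The crosses are at roughly (157,105), (264,113), (376,120) and (485,127). The loupe at (741,330) hasn't been touched. Now measuring the centring.

Run:
```python
import pickle;from h import *
s=pickle.load(open("s3.pkl","rb"))["top"];cr=np.load("cr.npy")
d=cr[3]-cr[0];d/=np.linalg.norm(d);M=np.c_[[d[1],-d[0]],d]
K=6;q=cv2.resize(s["pixels"],None,fx=K,fy=K,interpolation=cv2.INTER_CUBIC)
pc=[(301,210),(267,208),(233,206),(199,203)]
for (u,v),c,z in zip(pc,cr,SZ):
    r=21 if z[1]>60 else 15
    w=q[(v-15)*K:(v+16)*K,(u-r)*K:(u+r+1)*K]
    m=(w[...,1:].astype(int).sum(2)<270).astype(np.uint8)
    m=cv2.morphologyEx(m,cv2.MORPH_OPEN,cv2.getStructuringElement(cv2.MORPH_ELLIPSE,(21,21)))
    cs=max(cv2.findContours(m,0,1)[0],key=cv2.contourArea)[:,0]
    P=world(s,(cs+.5)/K-.5+[u-r,v-15],6+z[2]/2)
    Q=(P-c)@M;print("size",np.ptp(Q,0).round(1),"centre off",((Q.min(0)+Q.max(0))/2).round(1),[ (round(np.degrees(b[1])),*((b[3]-c)@M).round(1)) for b in fit(P,*z[:2])[:1]])
```

```text
Traceback (most recent call last):
KeyError: 'top'
```

Run:
```python
import pickle;from h import *
s=pickle.load(open("s3.pkl","rb"));cr=np.load("cr.npy")
d=cr[3]-cr[0];d/=np.linalg.norm(d);M=np.c_[[d[1],-d[0]],d]
K=6;q=cv2.resize(s["pixels"],None,fx=K,fy=K,interpolation=cv2.INTER_CUBIC)
pc=[(301,210),(267,208),(233,206),(199,203)]
for (u,v),c,z in zip(pc,cr,SZ):
    r=21 if z[1]>60 else 15
    w=q[(v-15)*K:(v+16)*K,(u-r)*K:(u+r+1)*K]
    m=(w[...,1:].astype(int).sum(2)<270).astype(np.uint8)
    m=cv2.morphologyEx(m,cv2.MORPH_OPEN,cv2.getStructuringElement(cv2.MORPH_ELLIPSE,(21,21)))
    cs=max(cv2.findContours(m,0,1)[0],key=cv2.contourArea)[:,0]
    P=world(s,(cs+.5)/K-.5+[u-r,v-15],6+z[2]/2)
    Q=(P-c)@M;print("size",np.ptp(Q,0).round(1),"centre off",((Q.min(0)+Q.max(0))/2).round(1),[ (round(np.degrees(b[1])),*((b[3]-c)@M).round(1)) for b in fit(P,*z[:2])[:1]])
```

```text
size [52.  83.5] centre off [ 0.5 -0.6] [(171, np.float64(0.8), np.float64(-0.9))]
size [53.  54.5] centre off [-0.6 -1.3] [(172, np.float64(-0.7), np.float64(-1.2))]
size [33.8 50.2] centre off [0.7 0.3] [(173, np.float64(0.7), np.float64(0.2))]
size [21.7 29.9] centre off [-0.4 -0. ] [(12, np.float64(0.8), np.float64(-0.5))]
```

All four are centred within about 1.5 mm, so I'm handing the job in.

```bash
python3 -c "
from station import workorder
print(workorder.close_job())"
```

```text
the job is handed in; nothing more can be done
None
```

The four sherds lie flat on their own crosses, largest by the red magnet down to the smallest at the far end, each within about 1.5 mm of centre by the top camera; the loupe and coloured look-alikes were left alone, and the job was handed in at about 62 s of the 80 s allowed.

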